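Unpin and take off the cover of a breaker test fixture

TASK

Open the test fixture for service: pull the black T-handle of the leaning spring plunger out along its axis, twist it clockwise until it latches, and let go so that it stays out. Then squeeze the cover's orange snap tab against its grip, lift the cover off, and lay it down, without dropping it, flat on its skirt in the middle of the green mat with its long sides along the mat's. Leave the plunger latched out and the dish, the screwdriver and the black tape where they are.

Things in the scene. Friction and masses are not known exactly. Their poses are not given: they have to be found in the camera images.
- fixture: fixed test fixture: blue base plate 12 mm thick with an aluminium pedestal (90 x 138 mm, 22 mm high) under the cover. Origin: on the bench, below the middle of the seated cover; z up; base spans x -115 to 63 mm, y +-88 mm. At its -x side (to the robot's left) a blue post carries a leaning index plunger: a steel pin in a steel sleeve, with a black T-handle at its outer end
- pin_home (a point): fixed point where the pin's tip is when home, at (-0.056, 0, 0.029) m in the fixture's frame. z = outward along the plunger's axis, which leans 40 degrees from vertical towards the fixture's -x, direction (-0.643, 0, 0.766) there; y = the fixture's y. The pin stands in the steel staple on the cover's front and stops the cover from lifting until pulled out about 20 mm
- t_bar (a point): point on the plunger's axis in the black T-bar, 2 mm outward of its centre, good for the TCP; 0.108 m plus the pull outward from pin_home. z = outward along the axis, x = along the bar, y = across it. Bar: 64 mm long, 14 mm thick (grip across it), 20 mm high along the axis, on a 14 mm stem. Handle home: the sleeve, 17 mm in radius (rim corners 18), begins 10 mm below the bar
- plunger (a joint): how far the plunger is pulled outward, m: 0 home, 0.0305 hard stop. A spring pulls it home with 5.4 N at 0, 10.9 N at the stop. Slots in the sleeve hold the handle's two brass lugs from turning while home; it must be pulled beyond 0.0265 to turn over the ridge. Latched, it rests at 0.023, the handle then reaching 0.145 m above the bench
- t_handle (a joint): turn of the T-bar, rad, positive clockwise looking inward at the handle; at 0 the bar lies in the fixture's xz plane. At home: play of about +-0.25, random start in it. Pulled out, it turns clockwise over a ridge (to about 0.9) to a detent 3.5 mm deep where it rests between 1.08 and 1.32; a wall felt at about 1.32 stops it. Let go there it stays out; sooner, it springs home
- cover: loose grey plastic cap 100 (x) x 150 (y) mm, top at 30 mm, about 0.35 kg, over the pedestal with 1 to 1.75 mm play. Origin: centre of its open underside, 12 mm above the bench when seated; z up. Its skirt reaches z = 0: it stands flat. Steel staple 15 mm out on its -x side. On top: fixed grey wall (outer face y = -20 mm) and orange snap tab (outer face y = +20 mm), 30 mm wide, up to z = 70 mm
- cover_grip (a point): point of the cover at its middle (x = y = 0) 58 mm above its underside, a good TCP height for the grip: grip along the cover's y. With the tab pressed fully in, the middle of the pinch lies 4.5 mm towards -y from here (up to 6 mm as the cover shifts in its play). Axes as the cover's
- snap_tab (a joint): how far the orange tab is pressed inward (towards the cover's -y), m: 0 free, 0.009 fully in. Springs back with 3 N at 0, 7.5 N at 0.009. Its hook holds the cover under a lip of the pedestal until pressed more than 0.006; then the grip is about 31 mm wide instead of 40
- mat: fixed green mat on the bench, 180 mm (x) x 240 mm (y) x 3 mm. Origin: centre of its underside
- tape_black: loose roll of black tape, 53 mm across, 19 mm high, to be left alone. Origin: centre of its underside
- screwdriver: loose blue screwdriver, 182 mm long, lying, to be left alone. Origin: middle of its underside
- parts_dish: loose small white parts dish, 96 mm across, 26 mm high, to be left alone. Origin: centre of its underside

How it is judged:
On the way, in this order (a step that is already met when the one before it is completed fails the run):
1. the plunger is latched out, the T-handle let go, the cover still on the fixture (value of joint plunger above 0.02 m and value of joint t_handle above 1 rad and contact force between the fingers and fixture below 0.1 N and z of cover in the frame of fixture below 0.02 m), for 0.3 s.
2. the cover is lifted clear of the fixture (z of cover in the frame of fixture above 0.06 m), for 0.1 s.
At the end, for the whole second after the job is handed in: the cover stands at rest on its skirt, upright, on the green mat, its centre within 35 mm of the mat's centre and its long sides within 0.3 rad of the mat's; the plunger is still latched out (pulled more than 20 mm, turned more than 1.0 rad) (horizontal distance between cover and mat below 0.035 m and angle between the y axis of cover and the y axis of mat, either way round below 0.3 rad and angle between cover's own z axis and vertical below 0.06 rad and height (world z) of cover below 0.008 m and linear speed of cover below 0.02 m/s and value of joint plunger above 0.02 m and value of joint t_handle above 1 rad); the robot touches nothing.
It fails at once if the cover is dropped (it moves faster than 0.5 m/s without being held) (linear speed of cover above 0.5 m/s and contact force between the fingers and cover below 0.1 N).
It fails at once if the dish, the screwdriver or the black tape is moved more than 30 mm (distance of any of parts_dish, screwdriver, tape_black from where it was at the start of the episode above 0.03 m).
It also fails if it takes over 72 s, if anything falls off the work surface, if the arm or the gripper's body presses on something with over 40 N, if the wrist force passes 120 N, or if a joint passes its speed limit or range.

ROBOT

A 7-joint arm with a two-finger parallel gripper is mounted at the origin on a cart in front of the work surface, level with it; the furniture and walls round the work are solid. World frame = base frame: x ahead of the robot, y to its left, z up, the work surface at z = 0. Lengths are in m, angles in rad, forces in N, time in s.
With the tool pointing down it reaches from about 0.4 to 0.925 m from the base axis. Payload 5.6 kg.
Tool frame: the origin (TCP) lies between the finger pads, 19 mm behind the fingertips; this is the grasp point; z points along the fingers, y is the line along which they close (so a half turn about z gives the same grasp; the last joint's range is limited). The gripper opens to 85 mm and grips with 20 to 120 N. Pads are 22 mm wide; open, the fingers measure 114 mm over their backs; the gripper's body (76 mm by 85 mm) begins 54 mm behind the grasp point. The pads swing forward as they close: fully open they stand 13 mm farther back than shut.
Start: joints at [1.307, 0.468, -0.012, 1.603, 0.006, 1.071, -0.056], TCP at [0.142, -0.634, 0.25] pointing down, gripper open.
Joint ranges: [-2.53, 2.53], [-0.31, 2.02], [-1.57, 1.55], [0.28, 2.44], [-1.29, 4.43], [0.15, 1.84], [-2.92, 2.92]. Speed limits (rad/s): [2.57, 2.57, 3.14, 3.14, 3.14, 3.14, 3.14].

INTERFACE

Orientations are given as [roll, pitch, yaw] about the fixed x, y, z axes, in that order (R = Rz(yaw) Ry(pitch) Rx(roll)).
In Python, from workcell import sensors, optics, manip gives the robot as it stands.
- The arm moves only by the tool carry_out, never from a script. Its argument "increments" is a list of rows, each a list of 3 entries, a list of its own where there are three numbers: the shift along the tool's x, y, z as a fraction of full scale, then the turn, a rotation vector about the tool's x, y, z as a fraction of full scale, then the opening, from -1 (shut) to 1 (fully open). In form: [[[dx, dy, dz], [ax, ay, az], hand], ...]. A call has 1 to 5 rows; each row is the pose to reach, as a shift and turn from the pose commanded when the call began, along the tool's axes at that moment; what a row does not reach only later rows make up. Full scale, the value 1, is 0.12 m for a shift and 45 degrees for a turn. A row lasts 1/12 s, in which the tool goes at most 41.7 mm and 7.16 degrees, less where a joint would pass 70% of its speed; a pose out of reach is approached as far as the arm can. A call with a number of a shift or a turn outside -1 to 1 is refused whole. A call with a gripper value outside its range is refused whole. The fingers move at their own pace and stop on an object; "squeeze" is the grip in N (left out, the last holds). Time passes only in rows, so rows that repeat a pose let the fingers close. It gives the time, the measured TCP pose, the force, the opening and the grip force at its end, in the units of the state.
- sensors.state(): the state, without advancing time (a new reading comes with each control period).
- optics.read_camera(name): name is "scene" or "side" or "wrist"; returns a dict with "img" (480x640x3 uint8, red, green, blue), "fx", "fy", "cx", "cy" (pixels), "R" (3x3) and "t" (3): a world point X has camera coordinates R X + t. Camera axes: x right, y down, z forward; pixel columns grow to the right and rows downward; lengths in m; the calibration is good to about 2 mm. The wrist camera is an equidistant fisheye: a pixel r from the principal point sees the ray r / f radians off the axis. A picture is of the moment at which its call begins. There is no depth.
- manip.job_done(): hands the job in; it is judged then, once.
The state is a dict: "time": time; "q": joint angles; "joint_velocities": joint speeds; "joint_efforts": joint torques, N m; "tcp_pos": TCP position; "ee_rot": TCP orientation; "force": force on the tool from outside, world axes, zero at the start; "wrist_torque": the same for the moment, N m; "width": finger opening in m; "grip_force": force on a finger pad.
Only numpy, scipy, OpenCV 4.12 (cv2) and the standard library are available. Lean on these libraries where they do the work, as an engineer would, in place of code of your own. Each camera call takes 0.05 s, during which the arm holds its last target. There are 200 camera calls.

## Working session

There is one attempt and no reset: what is moved stays moved. The work goes in short steps, Python scripts to look and compute and a tool call to move; the robot and the scene stay as the last step left them, time stands still between calls to the robot, and variables do not carry over. Pictures are saved under pics/ and viewed, at most 13 in all, crops included, and the job is handed in when it is done.

Besides the shell and the picture viewer there is one more tool, called after "Emit:" as name(argument=value, ...) on one line, values as JSON. carry_out: Moves the arm, as the interface text tells. Shift numbers are shares of 0.12 m and turn numbers shares of 45 degrees, none past 1 either way. Its arguments: {"type":"object","properties":{"increments":{"type":"array","items":{"type":"array"}},"squeeze":{"type":"number"}},"required":["increments"]}

```bash
mkdir -p pics; ls; python3 - <<'E'
from workcell import sensors, optics, manip
import cv2
print(sensors.state())
for n in ["scene","side","wrist"]:
    c=optics.read_camera(n); cv2.imwrite(f"pics/{n}0.png",c["img"][:,:,::-1])
    print(n,c["fx"],c["fy"],c["cx"],c["cy"],c["R"].round(3).tolist() if hasattr(c["R"],'round') else c["R"],c["t"])
E
```

```text
pics
{'time': 0.0, 'q': array([ 1.30701555,  0.46840326, -0.01157098,  1.60364759,  0.00597154,
        1.07141066, -0.05627753]), 'joint_velocities': array([ 4.84182441e-05, -1.57762019e-03, -6.61582613e-04, -2.04350489e-04,
       -7.26993082e-04,  8.58209863e-04,  1.05258179e-03]), 'joint_efforts': array([ 2.08702759e-04, -5.32391524e+01,  2.18488817e-02, -2.51311344e+01,
        1.15573217e-02,  7.78942398e-03, -2.06572730e-05]), 'tcp_pos': array([ 0.1421489 , -0.63371174,  0.24901144]), 'ee_rot': array([-3.13976189e+00,  1.16408520e-04,  2.20697436e-01]), 'force': array([ 0.7634495 , -0.18572583, -1.02368265]), 'wrist_torque': array([-0.03197143, -0.05021514, -0.00553112]), 'grip_force': 0.0, 'width': 0.08535923822763274}
scene 461.68043828751865 461.68043828751865 321.54235257518064 240.95546207097775 [[-0.85, -0.526, 0.019], [-0.302, 0.457, -0.836], [0.431, -0.717, -0.548]] [0.56115166 0.21689066 0.83124386]
side 622.5699406772529 622.5699406772529 325.5261674662043 224.57191541961157 [[-0.805, -0.594, -0.002], [-0.293, 0.399, -0.869], [0.517, -0.699, -0.495]] [0.52991589 0.22859235 1.17106397]
wrist 371.64829954431775 371.64829954431775 318.82528242117587 238.88386134757198 [[0.22, -0.976, -0.002], [-0.936, -0.211, 0.28], [-0.274, -0.06, -0.96]] [-0.64817873 -0.03671522  0.37899259]
```

View pics/scene0.png

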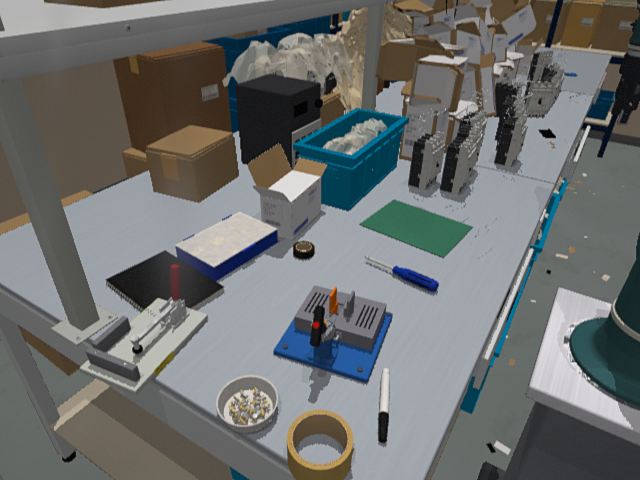

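View pics/side0.png

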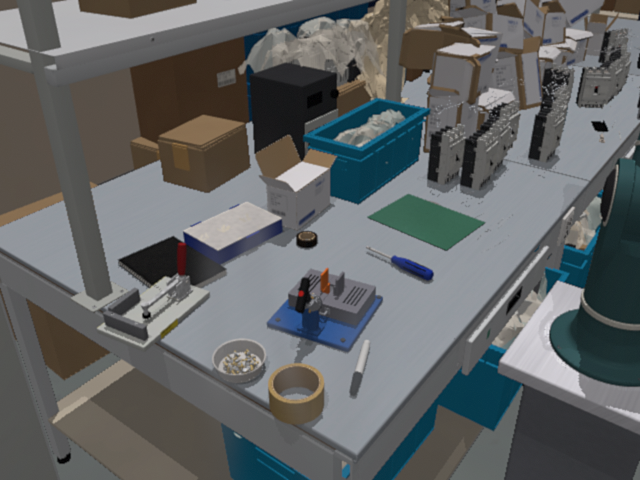

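View pics/wrist0.png

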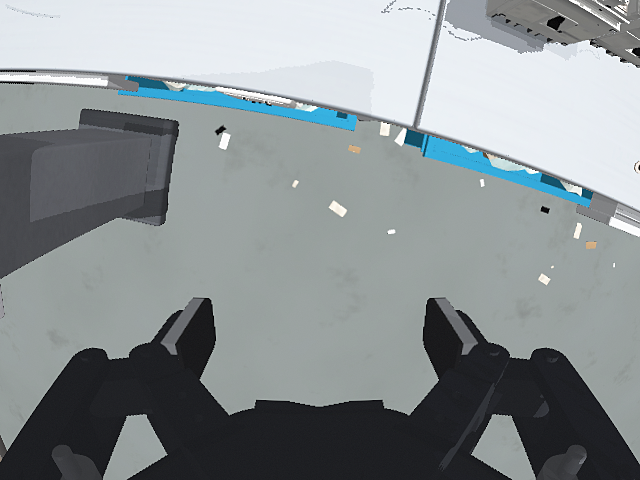

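Scene: mat corners about (390,201),(472,228),(444,255),(360,223); fixture plate corners about (274,350),(370,382),(392,314). The T-handle leans towards the camera at (318,325). The wrist camera sees only the floor and gripper. Next, enlarged crops of both views side by side.

```bash
cat > h.py <<'E'
import numpy as np, cv2
from workcell import sensors, optics, manip
from scipy.spatial.transform import Rotation as Rn
def ray(c,p):
    R=np.array(c["R"]);t=np.array(c["t"]);C=-R.T@t
    v=np.array([(p[0]-c["cx"])/c["fx"],(p[1]-c["cy"])/c["fy"]])
    if c.get("fish"):
        r=np.hypot(*v); d=np.array([*(v/r*np.sin(r)),np.cos(r)])
    else: d=np.array([*v,1.])
    d=R.T@d; return C,d/np.linalg.norm(d)
def plane(c,p,z):
    C,d=ray(c,p); return C+d*(z-C[2])/d[2]
def tri(rs):
    A=sum(np.eye(3)-np.outer(d,d) for C,d in rs); b=sum((np.eye(3)-np.outer(d,d))@C for C,d in rs)
    X=np.linalg.solve(A,b); return X,[np.linalg.norm(np.cross(X-C,d)) for C,d in rs]
def proj(c,X):
    v=np.array(c["R"])@np.array(X)+np.array(c["t"])
    if c.get("fish"):
        rr=np.hypot(v[0],v[1]); th=np.arctan2(rr,v[2]); u=v[:2]/max(rr,1e-9)*th
    else: u=v[:2]/v[2]
    return np.array([c["cx"]+c["fx"]*u[0],c["cy"]+c["fy"]*u[1]])
def cam(n):
    c=optics.read_camera(n); c["fish"]=(n=="wrist"); return c
E
python3 - <<'E'
from h import *
import pickle
cs={n:cam(n) for n in ["scene","side"]}; pickle.dump(cs,open("cs.pkl","wb"))
for n in cs: print(n,-np.array(cs[n]["R"]).T@np.array(cs[n]["t"]))
a=cv2.resize(cs["scene"]["img"][275:395,262:402],None,fx=4,fy=4,interpolation=cv2.INTER_CUBIC)[:,:]
b=cv2.resize(cs["side"]["img"][260:360,260:392],None,fx=6,fy=6,interpolation=cv2.INTER_CUBIC)
cv2.imwrite("pics/a.png",a[:,:,::-1]);cv2.imwrite("pics/b.png",b[:,:,::-1])
E
```

```text
scene [0.18419882 0.79200349 0.6258597 ]
side [-0.11155272  1.04154736  0.77922477]
```

View pics/a.png

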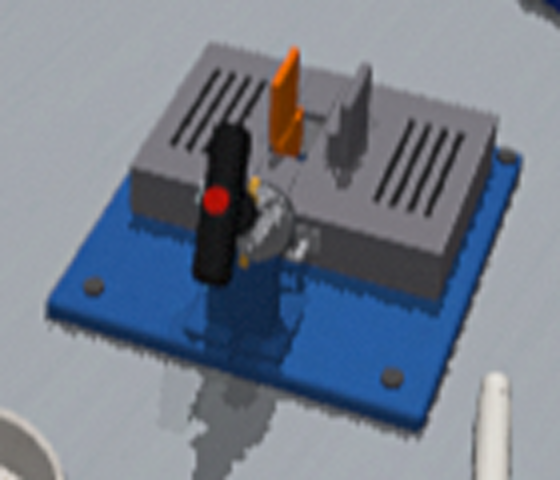

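View pics/b.png

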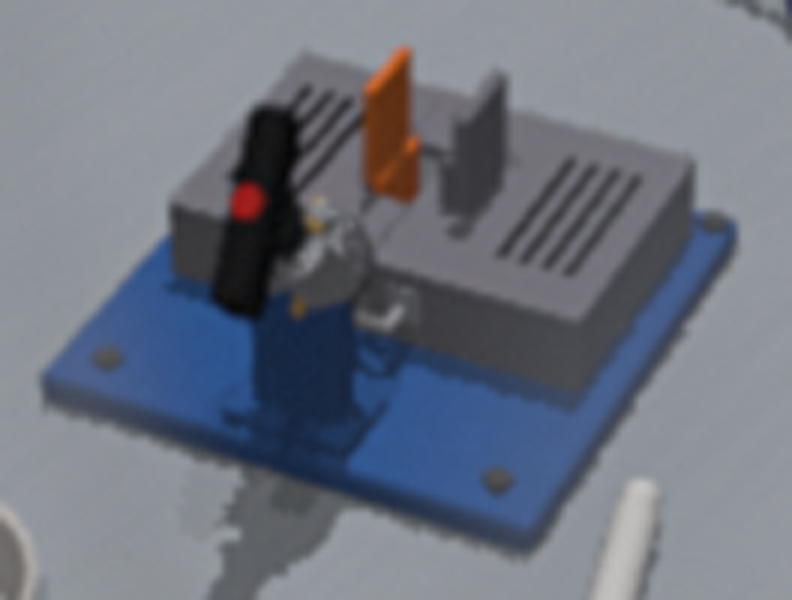

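```bash
cat > fit.py <<'E'
from h import *
import pickle
from scipy.optimize import least_squares
cs=pickle.load(open("cs.pkl","rb"))
A=lambda p:(np.array(p)+.5)/4-.5+[262,275]
B=lambda p:(np.array(p)+.5)/6-.5+[260,260]
M=[((50,75,42),(210,43),(303,52)),((50,-75,42),(497,118),(693,162)),((-50,-75,42),(437,248),(580,320)),((-50,75,42),(131,168),(172,205)),
((-115,88,12),(48,302),(42,378)),((-115,-88,12),(418,425),(530,545)),((63,-88,12),(521,157),(737,225))]
def T(p,X):
    return Rn.from_euler('z',p[2]).apply(np.array(X))+[p[0],p[1],0]
def res(p,z=0):
    r=[]
    for X,a,b in M:
        W=T(p,np.array(X)/1e3)
        r+=list(proj(cs["scene"],W)-A(a))+list(proj(cs["side"],W)-B(b))
    return np.array(r)
if __name__=="__main__":
    for X,a,b in M:
        W,e=tri([ray(cs["scene"],A(a)),ray(cs["side"],B(b))]); print(X,W.round(4),np.round(e,4))
    s=least_squares(res,[0.3,0.3,-1.57]);print("fixture",s.x,np.degrees(s.x[2]),np.sqrt((s.fun**2).mean()))
    print(res(s.x).reshape(-1,4).round(1).tolist())
    p=s.x
    R=Rn.from_euler('z',p[2]).as_matrix(); ax=R@[-.643,0,.766]
    P=T(p,[-.056,0,.029]); print("tbar",P+.108*ax,"axis",ax)
    for n,a,b in [("red",(217,200),(248,202)),("up",(232,128),(275,110)),("dn",(212,280),(238,312)),("tabtop",(290,50),(403,50)),("walltop",(362,68),(494,72))]:
        W,e=tri([ray(cs["scene"],A(a)),ray(cs["side"],B(b))]); print(n,W.round(4),np.round(e,4),"fix",(R.T@(W-[p[0],p[1],0])).round(4),"along",((W-P)@ax).round(4))
    for th in (-.25,0,.25):
        # bar dir: x axis rotated clockwise looking inward = negative about outward axis
        b0=R@[.766,0,.643]; bd=Rn.from_rotvec(-th*ax).apply(b0); c=P+.106*ax
        print(th,[((proj(cs["scene"],c+s*.032*bd)-[262,275])*4).round().tolist() for s in(1,-1)],[((proj(cs["side"],c+s*.032*bd)-[260,260])*6).round().tolist() for s in(1,-1)])
    mp={"scene":[(390,201),(472,228),(444,255),(360,223)],"side":[(412,195),(484,220),(449,248),(369,217)]}
    for n in mp:
        q=np.array([plane(cs[n],u,.003) for u in mp[n]]); print(n,q.round(3).tolist(),"ctr",q.mean(0).round(4), [np.linalg.norm(q[i]-q[i-1]).round(3) for i in range(4)])
E
python3 fit.py
```

```text
(50, 75, 42) [0.5658 0.1813 0.0491] [0.0006 0.0006]
(50, -75, 42) [0.4241 0.1483 0.043 ] [0.0003 0.0003]
(-50, -75, 42) [0.4128 0.2333 0.0342] [0.0003 0.0003]
(-50, 75, 42) [0.5514 0.2715 0.0423] [0.0005 0.0005]
(-115, 88, 12) [0.5527 0.3367 0.0114] [0.0004 0.0004]
(-115, -88, 12) [0.3856 0.2998 0.0008] [0.0001 0.0001]
(63, -88, 12) [0.4148 0.1329 0.0113] [0.0006 0.0006]
fixture [ 0.48872165  0.20913101 -1.38767781] -79.5080817898222 0.8683451884796296
[[-0.2, -0.4, -0.1, 0.5], [0.5, -0.3, 0.4, 0.0], [1.1, 2.1, -0.3, 1.1], [-0.8, -0.3, -1.1, 0.0], [-1.5, 0.0, -1.0, -0.3], [1.1, -0.9, 0.0, -1.8], [1.1, -0.8, 0.8, -0.3]]
tbar [0.4658787  0.33247766 0.111728  ] axis [-0.11708826  0.63224943  0.766     ]
red [0.4637 0.3383 0.1205] [0.0002 0.0002] fix [-0.1316 -0.0011  0.1205] along 0.1187
up [0.4705 0.3163 0.1385] [0.0005 0.0005] fix [-0.1087  0.0016  0.1385] along 0.1177
dn [0.4583 0.3504 0.0898] [0.0002 0.0002] fix [-0.1445 -0.0042  0.0898] along 0.1034
tabtop [0.5125 0.1949 0.0779] [0.0011 0.0011] fix [0.0183 0.0207 0.0779] along -0.0103
walltop [0.4735 0.1968 0.0857] [0.0009 0.0009] fix [ 0.0093 -0.0172  0.0857] along 0.0014
-0.25 [[224.0, 125.0], [216.0, 287.0]] [[266.0, 112.0], [242.0, 318.0]]
0 [[243.0, 127.0], [196.0, 283.0]] [[290.0, 116.0], [217.0, 314.0]]
0.25 [[261.0, 135.0], [178.0, 275.0]] [[312.0, 125.0], [195.0, 303.0]]
scene [[0.621, -0.308, 0.003], [0.38, -0.292, 0.003], [0.4, -0.132, 0.003], [0.635, -0.152, 0.003]] ctr [ 0.5089 -0.2212  0.003 ] [np.float64(0.157), np.float64(0.242), np.float64(0.161), np.float64(0.237)]
side [[0.604, -0.326, 0.003], [0.387, -0.312, 0.003], [0.397, -0.136, 0.003], [0.631, -0.152, 0.003]] ctr [ 0.5048 -0.2314  0.003 ] [np.float64(0.177), np.float64(0.218), np.float64(0.176), np.float64(0.235)]
```

```bash
cat >> h.py <<'E'
FX=np.array([.4887,.2091,0]); FY=-1.3877
def fixR(): return Rn.from_euler('z',FY).as_matrix()
def cur():
    s=sensors.state(); return np.array(s["tcp_pos"]),Rn.from_euler('xyz',s["ee_rot"]).as_matrix()
def chain(wps,start=None):
    p,R=start or cur()
    for q,S in wps:
        d=R.T@(np.array(q)-p)/.12; w=Rn.from_matrix(R.T@S).as_rotvec()/np.radians(45)
        print("shift",d.round(3).tolist(),"turn",w.round(3).tolist(),"rows",round(max(np.linalg.norm(d)*.12/.0417,np.linalg.norm(w)*45/7.16),1))
        p,R=np.array(q),S
def down(yaw): return Rn.from_euler('xyz',[np.pi,0,yaw]).as_matrix()
def handR(th):
    F=fixR(); z=-F@[-.6428,0,.766]; y=F@[0,1,0]
    return np.column_stack([np.cross(y,z),y,z])@Rn.from_euler('z',th).as_matrix()
def handP(a): # point a outward from pin_home on axis
    F=fixR(); return FX+F@(np.array([-.056,0,.029])+a*np.array([-.6428,0,.766]))
E
python3 - <<'E'
from h import *
import pickle
cs=pickle.load(open("cs.pkl","rb"))
for n,p in dict(stack1=(425,192),stack2=(458,197),stack3=(508,165),bin=(350,205),bin2=(405,160),box=(300,240),dish=(248,403),tape=(320,440),sd=(430,288),black=(304,250),pole=(85,330)).items(): print(n,plane(cs["scene"],p,0).round(3))
chain([((.25,-.55,.37),down(.4)),((.36,-.44,.45),down(.7)),((.45,-.33,.45),down(.9)),((.52,-.2,.45),down(1.2)),((.55,-.05,.45),down(1.5)),((.56,.1,.45),down(1.7)),((.52,.22,.40),down(1.75)),((.46,.32,.35),down(1.75))])
print(handP(.19),handR(-.17).round(2).tolist())
E
```

```text
stack1 [ 0.56  -0.424  0.   ]
stack2 [ 0.467 -0.448 -0.   ]
stack3 [ 0.398 -0.771  0.   ]
bin [ 0.707 -0.229  0.   ]
bin2 [ 0.704 -0.613  0.   ]
box [ 0.724 -0.002  0.   ]
dish [0.526 0.442 0.   ]
tape [0.394 0.435 0.   ]
sd [0.384 0.001 0.   ]
black [0.691 0.03  0.   ]
pole [0.888 0.479 0.   ]
shift [1.029, -0.487, -1.004] turn [-0.001, -0.0, -0.228] rows 4.4
shift [1.201, -0.487, -0.667] turn [-0.0, 0.0, -0.382] rows 4.2
shift [1.164, -0.218, -0.0] turn [0.0, 0.0, -0.255] rows 3.4
shift [1.211, -0.216, -0.0] turn [0.0, 0.0, -0.382] rows 3.5
shift [1.256, -0.22, -0.0] turn [0.0, 0.0, -0.382] rows 3.7
shift [1.253, -0.005, -0.0] turn [-0.0, 0.0, -0.255] rows 3.6
shift [1.035, -0.202, 0.417] turn [0.0, 0.0, -0.064] rows 3.3
shift [0.909, -0.343, 0.417] turn [0.0, 0.0, 0.0] rows 3.0
[0.45626661 0.38425446 0.17454   ] [[-0.3, 0.95, 0.12], [0.71, 0.31, -0.63], [-0.63, -0.11, -0.77]]
```

Emit:
carry_out(increments=[[[0.95,-0.4,-1],[0,0,-0.22],1],[[0.95,-0.4,-1],[0,0,-0.22],1],[[0.95,-0.4,-1],[0,0,-0.22],1],[[0.95,-0.4,-1],[0,0,-0.22],1],[[0.95,-0.4,-1],[0,0,-0.22],1]])

```text
time: 0.67
tcp_pos: [0.2502, -0.5604, 0.3763]
ee_rot: [3.133, -0.004, 0.402]
force: [1.6, -0.0, 1.4]
width: 0.0854
grip_force: 0.0
```

Emit:
carry_out(increments=[[[1,-0.49,-0.67],[0,0,-0.38],1],[[1,-0.49,-0.67],[0,0,-0.38],1],[[1,-0.49,-0.67],[0,0,-0.38],1],[[1,-0.49,-0.67],[0,0,-0.38],1],[[1,-0.49,-0.67],[0,0,-0.38],1]])

```text
time: 1.08
tcp_pos: [0.3372, -0.4578, 0.4547]
ee_rot: [3.135, -0.003, 0.702]
force: [0.5, -1.1, 0.4]
width: 0.0855
grip_force: 0.0
```

Emit:
carry_out(increments=[[[1,-0.22,0],[0,0,-0.3],1],[[1,-0.22,0],[0,0,-0.3],1],[[1,-0.22,0],[0,0,-0.3],1],[[1,-0.22,0],[0,0,-0.3],1]])

```text
time: 1.42
tcp_pos: [0.4121, -0.3578, 0.4504]
ee_rot: [3.141, -0.004, 0.94]
force: [0.3, -0.0, 0.7]
width: 0.0857
grip_force: 0.0
```

Works well. Continue over the mat and measure it by colour there.

```bash
cat > mat.py <<'E'
from h import *
c=cam("wrist"); hsv=cv2.cvtColor(np.ascontiguousarray(c["img"]),cv2.COLOR_RGB2HSV)
m=cv2.inRange(hsv,(60,80,40),(82,255,255)); m=cv2.morphologyEx(m,cv2.MORPH_OPEN,np.ones((3,3)))
n,l,st,_=cv2.connectedComponentsWithStats(m); k=1+st[1:,4].argmax(); print(st[k])
cn=max(cv2.findContours((l==k).astype(np.uint8),cv2.RETR_EXTERNAL,cv2.CHAIN_APPROX_NONE)[0],key=len)[:,0]
w=np.array([plane(c,u,.003)[:2] for u in cn],np.float32)*1000
r=cv2.minAreaRect(w); print("mat",r); print(cv2.boxPoints(r).round())
E
python3 mat.py; python3 -c "
from h import *
chain([((.50,-.25,.45),down(1.2)),((.55,-.12,.45),down(1.4)),((.56,.0,.45),down(1.6)),((.54,.12,.42),down(1.8)),((.50,.23,.38),down(1.9)),((.45,.33,.34),down(1.95))])"
```

```text
[  224     0   190   162 17299]
mat ((509.0531005859375, -223.38058471679688), (179.19554138183594, 239.11199951171875), 84.14955139160156)
[[ 381. -300.]
 [ 619. -325.]
 [ 637. -146.]
 [ 399. -122.]]
shift [1.196, 0.055, 0.003] turn [0.0, -0.002, -0.337] rows 3.4
shift [1.161, -0.004, -0.0] turn [0.0, 0.0, -0.255] rows 3.3
shift [1.0, -0.088, -0.0] turn [-0.0, 0.0, -0.255] rows 2.9
shift [1.004, -0.137, 0.25] turn [0.0, 0.0, -0.255] rows 3.0
shift [0.968, -0.116, 0.333] turn [0.0, 0.0, -0.127] rows 3.0
shift [0.923, -0.125, 0.333] turn [0.0, 0.0, -0.064] rows 2.8
```

Mat: centre (0.509, -0.223), 179 x 239 mm (matches), long side at -6°. Travel on.

Emit:
carry_out(increments=[[[1,0.05,0],[0,0,-0.34],1],[[1,0.05,0],[0,0,-0.34],1],[[1,0.05,0],[0,0,-0.34],1],[[1,0.05,0],[0,0,-0.34],1]])

```text
time: 1.8
tcp_pos: [0.4874, -0.2666, 0.4499]
ee_rot: [3.141, -0.004, 1.205]
force: [-0.0, 1.0, -0.4]
width: 0.0851
grip_force: 0.0
```

Emit:
carry_out(increments=[[[1,0,0],[0,0,-0.25],1],[[1,0,0],[0,0,-0.25],1],[[1,0,0],[0,0,-0.25],1],[[1,0,0],[0,0,-0.25],1]])

```text
time: 2.13
tcp_pos: [0.5296, -0.1542, 0.4503]
ee_rot: [3.141, -0.004, 1.401]
force: [0.5, 2.0, 0.9]
width: 0.0853
grip_force: 0.0
```

Emit:
carry_out(increments=[[[1,-0.1,0],[0,0,-0.25],1],[[1,-0.1,0],[0,0,-0.25],1],[[1,-0.1,0],[0,0,-0.25],1],[[1,-0.1,0],[0,0,-0.25],1]])

```text
time: 2.47
tcp_pos: [0.5372, -0.0339, 0.4506]
ee_rot: [3.141, -0.003, 1.597]
force: [-1.4, 1.0, 0.5]
width: 0.0855
grip_force: 0.0
```

Emit:
carry_out(increments=[[[1,-0.14,0.25],[0,0,-0.25],1],[[1,-0.14,0.25],[0,0,-0.25],1],[[1,-0.14,0.25],[0,0,-0.25],1],[[1,-0.14,0.25],[0,0,-0.25],1]])

```text
time: 2.8
tcp_pos: [0.5159, 0.0854, 0.4188]
ee_rot: [-3.139, -0.003, 1.793]
force: [-0.0, 1.1, 0.5]
width: 0.0853
grip_force: 0.0
```

```bash
python3 -c "
from h import *
print(cur()[0],sensors.state()['q'])
c=cam('wrist'); cv2.imwrite('pics/w1.png',c['img'][:,:,::-1]); import pickle; pickle.dump(c,open('w1.pkl','wb'))
chain([((.50,.28,.38),handR(-.17)),(handP(.26),handR(-.17)),(handP(.19),handR(-.17))])"
```

```text
[0.51594317 0.08539532 0.41884391] [ 0.39690469  0.19287698 -0.71845361  1.64659616  0.12586318  1.3526932
 -0.11722284]
shift [1.648, 0.218, 0.33] turn [0.089, -0.886, -0.163] rows 5.7
shift [1.814, 0.108, 0.136] turn [-0.0, 0.0, 0.0] rows 5.2
shift [-0.0, -0.0, 0.583] turn [-0.0, 0.0, 0.0] rows 1.7
```

View w1.

View pics/w1.png

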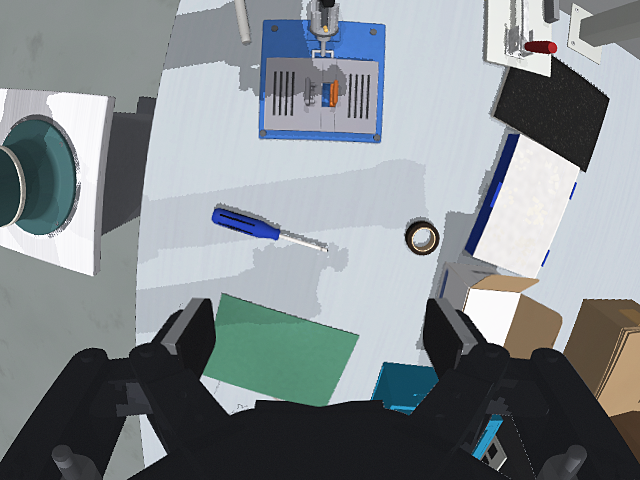

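```bash
python3 - <<'E'
from h import *
import pickle
c=pickle.load(open("w1.pkl","rb"))
for X in [(-115,-88,12),(-115,88,12),(63,88,12),(63,-88,12)]: print(X,proj(c,FX+fixR()@(np.array(X)/1e3)).round(1))
for p in [(265,21),(384,24),(381,142),(260,138)]: print(plane(c,p,.012).round(4))
im=c["img"][0:150,240:400]; cv2.imwrite("pics/w1c.png",cv2.resize(im,None,fx=4,fy=4,interpolation=cv2.INTER_CUBIC)[:,:,::-1])
E
```

```text
(-115, -88, 12) [261.3  18.9]
(-115, 88, 12) [384.6  23.8]
(63, 88, 12) [379.6 143.4]
(63, -88, 12) [256.2 138.6]
[0.3873 0.3037 0.012 ]
[0.5535 0.3376 0.012 ]
[0.5881 0.1657 0.012 ]
[0.4188 0.133  0.012 ]
```

View pics/w1c.png

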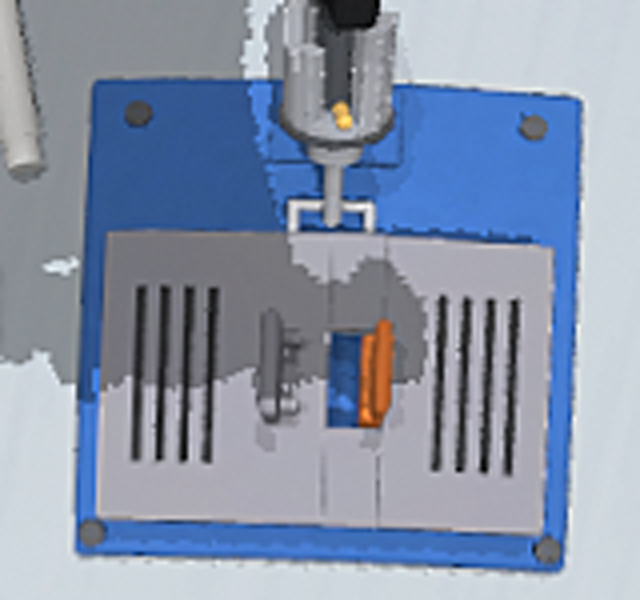

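Emit:
carry_out(increments=[[[1,0.2,0.2],[0.09,-0.8,-0.15],1],[[1,0.2,0.2],[0.09,-0.8,-0.15],1],[[1,0.2,0.2],[0.09,-0.8,-0.15],1],[[1,0.2,0.2],[0.09,-0.8,-0.15],1],[[1,0.2,0.2],[0.09,-0.8,-0.15],1]])

```text
time: 3.27
tcp_pos: [0.5176, 0.2019, 0.3959]
ee_rot: [-3.02, 0.609, 1.943]
force: [-0.2, -0.8, -0.7]
width: 0.0857
grip_force: 0.0
```

```bash
sed -i 's/^FX=.*/FX=np.array([.4900,.2093,0]); FY=-1.3877/' h.py; python3 -c "
from h import *
chain([((.49,.3,.33),handR(-.17)),(handP(.22),handR(-.17))])"
```

```text
shift [1.007, 0.078, -0.043] turn [0.0, -0.102, -0.019] rows 2.9
shift [1.404, 0.101, 0.266] turn [-0.0, 0.0, 0.0] rows 4.1
```

Emit:
carry_out(increments=[[[1,0.08,-0.04],[0,-0.1,-0.02],1],[[1,0.08,-0.04],[0,-0.1,-0.02],1],[[1,0.08,-0.04],[0,-0.1,-0.02],1],[[1,0.08,-0.04],[0,-0.1,-0.02],1]])

```text
time: 3.6
tcp_pos: [0.4877, 0.3021, 0.3252]
ee_rot: [-2.991, 0.678, 1.985]
force: [-1.4, -0.0, -0.3]
width: 0.0854
grip_force: 0.0
```

Emit:
carry_out(increments=[[[1,0.09,0.2],[0,0,0],1],[[1,0.09,0.2],[0,0,0],1],[[1,0.09,0.2],[0,0,0],1],[[1,0.09,0.2],[0,0,0],1],[[1,0.09,0.2],[0,0,0],1]])

```text
time: 4.02
tcp_pos: [0.4673, 0.3715, 0.2336]
ee_rot: [-2.997, 0.682, 1.974]
force: [1.0, -0.4, -0.2]
width: 0.0849
grip_force: 0.0
```

```bash
python3 -c "
from h import *
c=cam('wrist'); cv2.imwrite('pics/w2.png',c['img'][:,:,::-1]); import pickle; pickle.dump(c,open('w2.pkl','wb'))
print(sensors.state()['q'], sensors.state()['ee_rot'])
for a in (.096,.108,.116,.1187): print(a,proj(c,handP(a)))
chain([(handP(.19),handR(-.17)),(handP(.11),handR(-.17))])"
```

```text
[-0.52944967  0.75544782 -0.67271043  1.48030716  0.78454861  1.72230165
 -1.00867718] [-3.00140557  0.68183854  1.96960706]
0.096 [320.7342835  166.43171331]
0.108 [320.77330935 168.00786193]
0.116 [320.80149658 169.14738817]
0.1187 [320.81143899 169.54955473]
shift [0.426, 0.005, 0.312] turn [-0.003, -0.006, -0.004] rows 1.5
shift [-0.0, 0.0, 0.667] turn [-0.0, 0.0, 0.0] rows 1.9
```

View pics/w2.png

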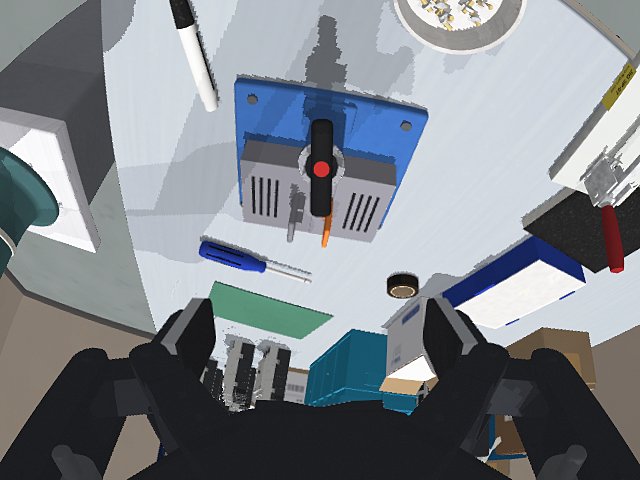

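Red cap at (321.5,169.5), exactly where predicted; bar upright in the picture (120→214), so turned right. Approach.

Emit:
carry_out(increments=[[[0.43,0.01,0.31],[0,0,0],1],[[0.43,0.01,0.31],[0,0,0],1],[[0.43,0.01,0.31],[0,0,0],1],[[0.43,0.01,0.31],[0,0,0],1]])

```text
time: 4.4
tcp_pos: [0.4579, 0.3855, 0.1762]
ee_rot: [-3.004, 0.681, 1.968]
force: [-0.3, -0.3, 0.0]
width: 0.0854
grip_force: 0.0
```

```bash
cat > red.py <<'E'
from h import *
c=cam('wrist'); hsv=cv2.cvtColor(np.ascontiguousarray(c["img"]),cv2.COLOR_RGB2HSV)
m=cv2.inRange(hsv,(0,170,120),(5,255,255))|cv2.inRange(hsv,(175,170,120),(180,255,255))
n,l,st,ce=cv2.connectedComponentsWithStats(m); k=[i for i in range(1,n) if abs(ce[i][0]-320)<60]
print([(st[i][4],ce[i].round(1)) for i in k]); print("pred",proj(c,handP(.1187)))
b=cv2.inRange(hsv,(0,0,0),(180,255,45)); n,l,st,ce=cv2.connectedComponentsWithStats(b)
i=min([i for i in range(1,n) if st[i][4]>300],key=lambda i:np.hypot(*(ce[i]-proj(c,handP(.11)))))
ys,xs=np.where(l==i); print("bar",st[i],cv2.fitLine(np.column_stack([xs,ys]).astype(np.float32),cv2.DIST_L2,0,.01,.01).ravel())
cv2.imwrite('pics/r.png',c['img'][:,:,::-1])
E
python3 red.py; python3 -c "
from h import *
print(sensors.state()['ee_rot'],cur()[0],handP(.19))
chain([(handP(.11),handR(-.17))])"
```

```text
[(np.int32(244), array([317.4, 261.2]))]
pred [317.36277731 262.92647214]
bar [ 300  202   36  106 2345] [ 1.1381575e-02 -9.9993521e-01  3.1782773e+02  2.5251685e+02]
[-3.00655603  0.6799178   1.96631057] [0.45816845 0.38608634 0.17721975] [0.45756661 0.38445446 0.17454   ]
shift [0.001, -0.007, 0.692] turn [0.001, -0.009, -0.007] rows 2.0
```

Emit:
carry_out(increments=[[[0,-0.01,0.25],[0,-0.01,-0.01],1],[[0,-0.01,0.45],[0,-0.01,-0.01],1],[[0,-0.01,0.6],[0,-0.01,-0.01],1],[[0,-0.01,0.69],[0,-0.01,-0.01],1],[[0,-0.01,0.69],[0,-0.01,-0.01],1]])

```text
time: 4.87
tcp_pos: [0.4664, 0.3323, 0.112]
ee_rot: [-2.997, 0.688, 1.978]
force: [0.4, -1.4, 0.1]
width: 0.0856
grip_force: 0.0
```

```bash
python3 red.py; python3 -c "
from h import *
print(cur()[0],handP(.11),sensors.state()['force'])
chain([(handP(.11),handR(-.17))])"
```

```text
[(np.int32(532), array([320.5, 338.9]))]
pred [320.39115823 342.36768717]
bar [ 293  242   55  157 4649] [ 2.6515193e-02 -9.9964839e-01  3.2106195e+02  3.1054312e+02]
[0.46596326 0.33403686 0.11272549] [0.46692964 0.33389003 0.11326   ] [-0.12661557 -0.33435854 -0.87391625]
shift [-0.006, 0.007, -0.002] turn [0.001, 0.001, 0.004] rows 0.0
```

Emit:
carry_out(increments=[[[0,0,0],[0,0,0],-1],[[0,0,0],[0,0,0],-1],[[0,0,0],[0,0,0],-1],[[0,0,0],[0,0,0],-1],[[0,0,0],[0,0,0],-1]], squeeze=60)

```text
time: 5.33
tcp_pos: [0.4645, 0.3354, 0.1116]
ee_rot: [-2.996, 0.686, 1.983]
force: [0.1, -0.2, 1.1]
width: 0.0254
grip_force: 0.0
```

Emit:
carry_out(increments=[[[0,0,0],[0,0,0],-1],[[0,0,0],[0,0,0],-1],[[0,0,0],[0,0,0],-1],[[0,0,0],[0,0,0],-1],[[0,0,0],[0,0,0],-1]])

```text
time: 5.75
tcp_pos: [0.4653, 0.3356, 0.1116]
ee_rot: [-2.999, 0.685, 1.981]
force: [3.6, 4.5, 0.6]
width: 0.013
grip_force: 60.2
```

Emit:
carry_out(increments=[[[0,0,-0.06],[0,0,0],-1],[[0,0,-0.12],[0,0,0],-1],[[0,0,-0.18],[0,0,0],-1],[[0,0,-0.22],[0,0,0],-1],[[0,0,-0.235],[0,0,0],-1]])

```text
time: 6.17
tcp_pos: [0.4624, 0.3511, 0.1308]
ee_rot: [-2.995, 0.687, 1.982]
force: [7.3, -3.4, -13.2]
width: 0.0128
grip_force: 58.5
```

Emit:
carry_out(increments=[[[0,0,0],[0,0,0],-1],[[0,0,0],[0,0,0],-1]])

```text
time: 6.33
tcp_pos: [0.4624, 0.351, 0.1307]
ee_rot: [-2.995, 0.687, 1.982]
force: [5.5, -1.2, -10.2]
width: 0.0125
grip_force: 59.0
```

```bash
python3 -c "
from h import *
s=sensors.state(); p,R=cur(); F=fixR(); ax=F@[-.6428,0,.766]
print('along',(p-handP(0))@ax, 'axial force',s['force']@ax, R.T@s['force'],s['q'])"
```

```text
along 0.13469907435266382 axial force -9.17325931420104 [3.90687422 5.96768937 9.16163973] [-0.52779099  0.85593236 -0.63799129  1.58029337  0.84180626  1.57650595
 -1.10316294]
```

Emit:
carry_out(increments=[[[0,0,-0.02],[0,0,0],-1],[[0,0,-0.04],[0,0,0],-1],[[0,0,-0.04],[0,0,0],-1],[[0,0,-0.04],[0,0,0],-1]])

```text
time: 6.67
tcp_pos: [0.4619, 0.3538, 0.1341]
ee_rot: [-2.994, 0.687, 1.982]
force: [6.9, -2.2, -11.0]
width: 0.0131
grip_force: 58.9
```

```bash
cat > ax.py <<'E'
from h import *
s=sensors.state(); p,R=cur(); F=fixR(); ax=F@[-.6428,0,.766]
print('along',(p-handP(0))@ax,'pulled',(p-[.4653,.3356,.1116])@ax, 'tool force',(R.T@s['force']).round(1),'torque',(R.T@s['wrist_torque']).round(2),s['q'].round(2),s['width'])
r=Rn.from_matrix(handR(0).T@R).as_rotvec(); print('turn',r)
E
python3 ax.py
```

```text
along 0.1391192920457163 pulled 0.029125064869201207 tool force [ 3.3  7.1 10.6] torque [-1.78  1.56 -0.  ] [-0.53  0.85 -0.64  1.57  0.84  1.58 -1.1 ] 0.013064743874132097
turn [ 0.00097623 -0.00218063 -0.17595893]
```

Emit:
carry_out(increments=[[[0,0,0],[0,0,0.12],-1],[[0,0,0],[0,0,0.24],-1],[[0,0,0],[0,0,0.36],-1],[[0,0,0],[0,0,0.48],-1],[[0,0,0],[0,0,0.6],-1]])

```text
time: 7.08
tcp_pos: [0.4629, 0.3537, 0.134]
ee_rot: [2.896, 0.663, 1.369]
force: [9.6, -2.2, -12.0]
width: 0.0129
grip_force: 58.7
```

```bash
python3 ax.py
```

```text
along 0.1388553442465417 pulled 0.02886111707002661 tool force [ 7.2  7.2 11.7] torque [-1.47  2.57 -0.05] [-0.58  0.83 -0.55  1.58  0.79  1.54 -1.54] 0.012863974838788535
turn [-0.00108165 -0.00175826  0.30076449]
```

Emit:
carry_out(increments=[[[0,0,0],[0,0,0.12],-1],[[0,0,0],[0,0,0.24],-1],[[0,0,0],[0,0,0.36],-1],[[0,0,0],[0,0,0.48],-1],[[0,0,0],[0,0,0.6],-1]])

```text
time: 7.5
tcp_pos: [0.4639, 0.3535, 0.1344]
ee_rot: [2.608, 0.478, 0.849]
force: [12.3, -1.5, -11.4]
width: 0.0129
grip_force: 58.6
```

```bash
python3 ax.py
```

```text
along 0.13894981815732305 pulled 0.028955590980807962 tool force [11.5  5.3 11.2] torque [-0.75  3.17 -0.06] [-0.64  0.8  -0.46  1.58  0.75  1.51 -1.98] 0.01288604144180197
turn [-0.00307446 -0.00119851  0.77309585]
```

Emit:
carry_out(increments=[[[0,0,0],[0,0,0.12],-1],[[0,0,0],[0,0,0.24],-1],[[0,0,0],[0,0,0.36],-1],[[0,0,0],[0,0,0.48],-1],[[0,0,0],[0,0,0.58],-1]])

```text
time: 7.92
tcp_pos: [0.4647, 0.353, 0.135]
ee_rot: [2.468, 0.215, 0.45]
force: [13.2, -4.1, -9.6]
width: 0.0131
grip_force: 58.7
```

```bash
python3 ax.py
```

```text
along 0.1390032162341453 pulled 0.029008989057630205 tool force [12.   2.9 11.5] torque [ 0.19  3.26 -0.05] [-0.69  0.78 -0.38  1.59  0.7   1.47 -2.4 ] 0.013072952925796666
turn [-4.95597438e-03 -9.83368900e-04  1.22958626e+00]
```

Emit:
carry_out(increments=[[[0,0,0.02],[0,0,0],-1],[[0,0,0.04],[0,0,0],-1],[[0,0,0.06],[0,0,0],-1],[[0,0,0.07],[0,0,0],-1],[[0,0,0.07],[0,0,0],-1]])

```text
time: 8.33
tcp_pos: [0.4655, 0.3492, 0.1302]
ee_rot: [2.47, 0.216, 0.455]
force: [11.1, 0.5, -2.6]
width: 0.0132
grip_force: 60.0
```

```bash
python3 ax.py
```

```text
along 0.13282115777311848 pulled 0.02282693059660338 tool force [10.5  3.2  3. ] torque [-0.05  2.78 -0.02] [-0.69  0.78 -0.38  1.59  0.71  1.46 -2.4 ] 0.01319286230410117
turn [-0.00551156  0.00140729  1.22533996]
```

Resting in the detent at 0.0228 / 1.225 rad. Release, then back off.

Emit:
carry_out(increments=[[[0,0,0],[0,0,0],0],[[0,0,0],[0,0,0],0],[[0,0,0],[0,0,0],0],[[0,0,0],[0,0,0],0],[[0,0,0],[0,0,0],0]])

```text
time: 8.75
tcp_pos: [0.4611, 0.3503, 0.13]
ee_rot: [2.473, 0.223, 0.455]
force: [0.4, 0.2, -0.1]
width: 0.0424
grip_force: 0.0
```

Emit:
carry_out(increments=[[[0,0,-0.15],[0,0,0],0.3],[[0,0,-0.3],[0,0,0],0.3],[[0,0,-0.5],[0,0,0],0.3],[[0,0,-0.75],[0,0,0],0.3],[[0,0,-0.75],[0,0,0],0.3]])

```text
time: 9.17
tcp_pos: [0.45, 0.4125, 0.2029]
ee_rot: [2.479, 0.216, 0.46]
force: [-0.6, -0.3, 0.9]
width: 0.0556
grip_force: 0.0
```

```bash
python3 red.py; python3 -c "
from h import *
c=cam('wrist'); print('latched cap',proj(c,handP(.1187+.023)),'home',proj(c,handP(.1187)))
p,R=cur(); print(p)
P=handP(.21)
yc=FY+np.pi  # tool down with tool y toward cover -/+y
import math
for yw in (FY+np.pi,): print(down(yw).round(2).tolist())
F=fixR(); print(sensors.state()['q'].round(2))
"
```

```text
[(np.int32(212), array([327.4, 252.3]))]
pred [327.244805   242.91251125]
bar [ 311  197   28  100 1142] [ 3.7737290e-04 -9.9999994e-01  3.2231873e+02  2.4550963e+02]
latched cap [327.11433579 254.40176741] home [326.43141624 243.36303482]
[0.45058213 0.4083139  0.19955815]
[[-0.18, 0.98, 0.0], [0.98, 0.18, 0.0], [0.0, 0.0, -1.0]]
[-0.75  0.76 -0.4   1.46  0.65  1.62 -2.36]
```

View pics/r.png

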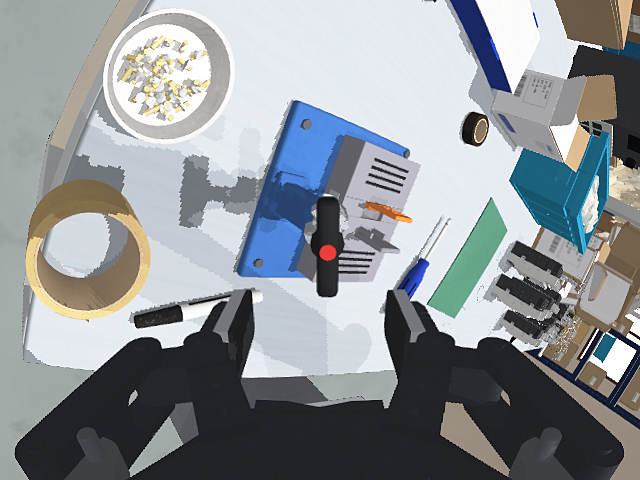

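Latched: cap at (327,252), predicted 254 latched vs 243 home; bar turned with the tool. Now move to above the cover.

```bash
python3 - <<'E'
from h import *
p,R=cur()
G=down(FY+np.pi); 
rel=Rn.from_matrix(R.T@G).as_rotvec(); print(rel)
def sl(f): return R@Rn.from_rotvec(rel*f).as_matrix()
C=FX+fixR()@[0,-.0045,0]
chain([((.46,.40,.29),sl(.4)),((.47,.33,.33),sl(.8)),((.48,.27,.33),G),(C+[0,0,.24],G)])
E
```

```text
[ 0.42659602  0.6060871  -1.16791347]
shift [-0.126, 0.537, -0.525] turn [0.217, 0.309, -0.595] rows 4.4
shift [-0.511, 0.439, -0.065] turn [0.217, 0.309, -0.595] rows 4.4
shift [-0.492, 0.105, 0.065] turn [0.109, 0.154, -0.297] rows 2.2
shift [-0.513, -0.048, 0.75] turn [0.0, 0.0, 0.0] rows 2.6
```

Emit:
carry_out(increments=[[[-0.12,0.54,-0.52],[0,0,0],1],[[-0.12,0.54,-0.52],[0.08,0.12,-0.24],1],[[-0.12,0.54,-0.52],[0.22,0.31,-0.6],1],[[-0.12,0.54,-0.52],[0.22,0.31,-0.6],1],[[-0.12,0.54,-0.52],[0.22,0.31,-0.6],1]])

```text
time: 9.68
tcp_pos: [0.4613, 0.3981, 0.2892]
ee_rot: [2.748, 0.248, 0.949]
force: [-0.8, 0.1, 0.0]
width: 0.0856
grip_force: 0.0
```

Emit:
carry_out(increments=[[[-0.51,0.44,-0.06],[0.22,0.31,-0.6],1],[[-0.51,0.44,-0.06],[0.22,0.31,-0.6],1],[[-0.51,0.44,-0.06],[0.22,0.31,-0.6],1],[[-0.51,0.44,-0.06],[0.22,0.31,-0.6],1],[[-0.51,0.44,-0.06],[0.22,0.31,-0.6],1]])

```text
time: 10.1
tcp_pos: [0.4686, 0.3258, 0.3301]
ee_rot: [3.025, 0.13, 1.469]
force: [0.0, -0.8, -0.0]
width: 0.0857
grip_force: 0.0
```

```bash
python3 - <<'E'
from h import *
G=down(FY+np.pi)
C=FX+fixR()@[0,-.0045,0]
print(cur()[0],sensors.state()['q'].round(2))
chain([((.48,.27,.31),G),(C+[0,0,.22],G)])
E
```

```text
[0.46861287 0.32581291 0.33010464] [-0.19  0.36 -0.72  1.68  0.43  1.26 -1.12]
shift [-0.428, 0.114, 0.24] turn [0.123, 0.185, -0.352] rows 2.6
shift [-0.513, -0.048, 0.75] turn [0.0, 0.0, 0.0] rows 2.6
```

Emit:
carry_out(increments=[[[-0.43,0.11,0.24],[0.12,0.18,-0.35],1],[[-0.43,0.11,0.24],[0.12,0.18,-0.35],1],[[-0.43,0.11,0.24],[0.12,0.18,-0.35],1],[[-0.43,0.11,0.24],[0.12,0.18,-0.35],1]])

```text
time: 10.43
tcp_pos: [0.4803, 0.2675, 0.308]
ee_rot: [-3.141, 0.006, 1.745]
force: [-0.5, -1.0, 0.3]
width: 0.0855
grip_force: 0.0
```

Emit:
carry_out(increments=[[[-0.51,-0.05,0.5],[0,0,0],1],[[-0.51,-0.05,0.75],[0,0,0],1],[[-0.51,-0.05,0.75],[0,0,0],1],[[-0.51,-0.05,0.75],[0,0,0],1],[[-0.51,-0.05,0.75],[0,0,0],1]])

```text
time: 10.85
tcp_pos: [0.4831, 0.2118, 0.2198]
ee_rot: [3.141, 0.005, 1.751]
force: [0.1, 1.1, -0.1]
width: 0.0855
grip_force: 0.0
```

```bash
python3 - <<'E'
from h import *
import pickle
c=cam("wrist"); pickle.dump(c,open("w3.pkl","wb"))
G=down(FY+np.pi); F=fixR()
C=FX+F@[0,-.0045,0]
print(cur()[0],sensors.state()['ee_rot'],sensors.state()['q'].round(2))
chain([(C+[0,0,.12],G),(C+[0,0,.07],G)])
for X in [(-15,20,82),(15,20,82),(-15,-20,82),(15,-20,82),(-50,75,42),(-50,-75,42),(50,75,42),(50,-75,42)]: print(X,proj(c,FX+F@(np.array(X)/1e3)).round(1))
cv2.imwrite("pics/w3.png",c["img"][:,:,::-1])
E
```

```text
[0.48390427 0.2133585  0.2213477 ] [3.13772655 0.0034001  1.7530316 ] [ 0.13  0.41 -0.76  1.89  0.34  0.97 -0.6 ]
shift [-0.04, 0.003, 0.845] turn [0.005, 0.004, -0.001] rows 2.4
shift [0.0, -0.0, 0.417] turn [0.0, 0.0, 0.0] rows 1.2
(-15, 20, 82) [354.6 217.5]
(15, 20, 82) [353.6 256.6]
(-15, -20, 82) [299.3 217.6]
(15, -20, 82) [300.  256.8]
(-50, 75, 42) [416.4 165.7]
(-50, -75, 42) [234.7 165.6]
(50, 75, 42) [409.2 278.2]
(50, -75, 42) [241.4 278.8]
```

View pics/w3.png

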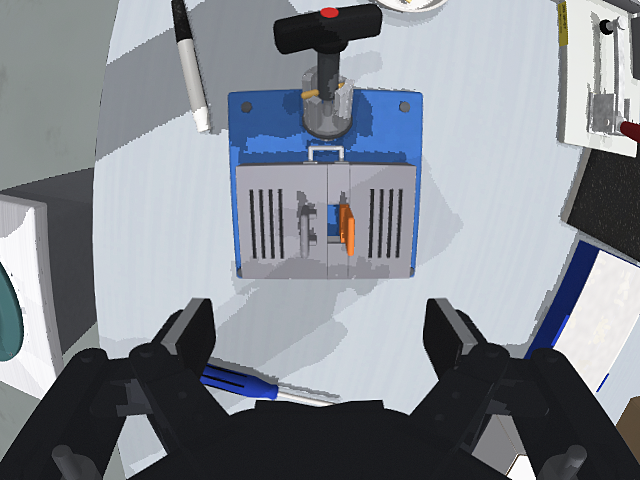

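Cover corners at (237,165),(415,165),(411,278),(241,277), tab at (354,212–255), wall at (301,...): all within ~1 mm of prediction. Descend and squeeze.

Emit:
carry_out(increments=[[[-0.04,0,0.3],[0,0,0],1],[[-0.04,0,0.6],[0,0,0],1],[[-0.04,0,0.85],[0,0,0],1],[[-0.04,0,0.85],[0,0,0],1]])

```text
time: 11.23
tcp_pos: [0.4831, 0.207, 0.1156]
ee_rot: [-3.139, 0.005, 1.754]
force: [-0.4, -0.6, 0.1]
width: 0.0857
grip_force: 0.0
```

Emit:
carry_out(increments=[[[0,0,0.1],[0,0,0],1],[[0,0,0.25],[0,0,0],1],[[0,0,0.42],[0,0,0],1],[[0,0,0.42],[0,0,0],1],[[0,0,0.42],[0,0,0],1]])

```text
time: 11.65
tcp_pos: [0.4863, 0.2076, 0.0695]
ee_rot: [3.137, 0.004, 1.753]
force: [0.0, -0.2, 0.6]
width: 0.0851
grip_force: 0.0
```

```bash
python3 - <<'E'
from h import *
C=FX+fixR()@[0,-.0045,0]
print(cur()[0],sensors.state()['ee_rot'],sensors.state()['force'])
chain([(C+[0,0,.07],down(FY+np.pi))])
E
```

```text
[0.48628251 0.20755542 0.06951939] [3.13670291 0.00366095 1.75330741] [ 0.02961696 -0.19185256  0.59322168]
shift [0.009, -0.004, -0.004] turn [0.006, 0.005, -0.001] rows 0.0
```

Emit:
carry_out(increments=[[[0,0,0],[0,0,0],-1],[[0,0,0],[0,0,0],-1],[[0,0,0],[0,0,0],-1],[[0,0,0],[0,0,0],-1],[[0,0,0],[0,0,0],-1]], squeeze=50)

```text
time: 12.07
tcp_pos: [0.4854, 0.2065, 0.0699]
ee_rot: [3.138, 0.005, 1.752]
force: [-2.6, -3.8, 14.9]
width: 0.0282
grip_force: 48.5
```

Emit:
carry_out(increments=[[[0,0,0],[0,0,0],-1],[[0,0,0],[0,0,0],-1],[[0,0,0],[0,0,0],-1],[[0,0,0],[0,0,0],-1],[[0,0,0],[0,0,0],-1]])

```text
time: 12.48
tcp_pos: [0.4854, 0.2065, 0.0699]
ee_rot: [3.137, 0.005, 1.753]
force: [-6.8, -3.4, 16.2]
width: 0.0289
grip_force: 49.6
```

Emit:
carry_out(increments=[[[0,0,-0.06],[0,0,0],-1],[[0,0,-0.12],[0,0,0],-1],[[0,0,-0.18],[0,0,0],-1],[[0,0,-0.24],[0,0,0],-1],[[0,0,-0.3],[0,0,0],-1]])

```text
time: 12.9
tcp_pos: [0.485, 0.206, 0.1045]
ee_rot: [3.139, 0.005, 1.752]
force: [-0.5, -0.2, -5.2]
width: 0.0275
grip_force: 51.2
```

```bash
python3 - <<'E'
from h import *
s=sensors.state(); print(s['force'],s['width'],s['tcp_pos'])
E
```

```text
[-0.49318896 -0.1765499  -5.20146288] 0.027540500924076835 [0.48504488 0.20604991 0.10445431]
```

Emit:
carry_out(increments=[[[0,0,-0.2],[0,0,0],-1],[[0,0,-0.4],[0,0,0],-1],[[0,0,-0.6],[0,0,0],-1],[[0,0,-0.8],[0,0,0],-1],[[0,0,-0.8],[0,0,0],-1]])

```text
time: 13.32
tcp_pos: [0.4871, 0.2083, 0.2047]
ee_rot: [3.131, 0.003, 1.753]
force: [1.2, 0.9, -4.5]
width: 0.0276
grip_force: 51.2
```

```bash
python3 - <<'E'
from h import *
s=sensors.state(); print(s['force'],s['width'],s['tcp_pos'])
G=down(np.pi/2+np.arctan2(-25,238)); T=np.array([.509,-.2234,0])-.0045*G[:,1]; print(T)
m=down(1.65)
chain([((.505,.10,.2),m),((.52,.0,.2),down(1.55)),((.52,-.1,.2),G),(T+[0,0,.2],G),(T+[0,0,.1],G),(T+[0,0,.0615],G)])
E
```

```text
[ 1.20848585  0.90116878 -4.47115462] 0.027584968855456554 [0.48711179 0.20825833 0.20467726]
[ 5.04524623e-01 -2.22929897e-01 -5.51091060e-19]
shift [-0.914, -0.017, 0.042] turn [0.014, 0.003, 0.131] rows 2.6
shift [-0.841, 0.059, 0.0] turn [0.0, -0.0, 0.127] rows 2.4
shift [-0.833, 0.017, 0.0] turn [0.0, -0.0, 0.107] rows 2.4
shift [-1.032, -0.021, -0.0] turn [0.0, 0.0, 0.0] rows 3.0
shift [0.0, -0.0, 0.833] turn [0.0, 0.0, 0.0] rows 2.4
shift [0.0, -0.0, 0.321] turn [0.0, 0.0, 0.0] rows 0.9
```

Emit:
carry_out(increments=[[[-0.15,0,0.01],[0,0,0.02],-1],[[-0.38,0,0.02],[0,0,0.05],-1],[[-0.6,-0.01,0.03],[0,0,0.1],-1],[[-0.8,-0.02,0.04],[0.01,0,0.13],-1],[[-0.91,-0.02,0.04],[0.01,0,0.13],-1]])

```text
time: 13.73
tcp_pos: [0.5019, 0.0949, 0.1943]
ee_rot: [-3.134, 0.007, 1.646]
force: [-0.9, -1.0, -4.4]
width: 0.0276
grip_force: 51.2
```

Emit:
carry_out(increments=[[[-0.15,0.01,0],[0,0,0.02],-1],[[-0.35,0.02,0],[0,0,0.05],-1],[[-0.55,0.04,0],[0,0,0.1],-1],[[-0.75,0.06,0],[0,0,0.13],-1],[[-0.84,0.06,0],[0,0,0.13],-1]])

```text
time: 14.15
tcp_pos: [0.5174, -0.005, 0.195]
ee_rot: [-3.136, 0.007, 1.544]
force: [0.7, -0.7, -4.4]
width: 0.0275
grip_force: 51.2
```

Emit:
carry_out(increments=[[[-0.15,0,0],[0,0,0.02],-1],[[-0.35,0.01,0],[0,0,0.05],-1],[[-0.55,0.02,0],[0,0,0.08],-1],[[-0.75,0.02,0],[0,0,0.11],-1],[[-0.83,0.02,0],[0,0,0.11],-1]])

```text
time: 14.57
tcp_pos: [0.5169, -0.1042, 0.1957]
ee_rot: [-3.136, 0.007, 1.458]
force: [-0.7, -1.0, -5.6]
width: 0.0277
grip_force: 51.2
```

```bash
python3 - <<'E'
from h import *
s=sensors.state(); print(s['force'],s['width'],s['tcp_pos'],s['ee_rot'],s['q'].round(2))
G=down(np.pi/2+np.arctan2(-25,238)); T=np.array([.509,-.2234,0])-.0045*G[:,1]
chain([(T+[0,0,.2],G),(T+[0,0,.1],G),(T+[0,0,.0615],G)])
E
```

```text
[-0.66814181 -1.02747427 -5.5853439 ] 0.027652839008327202 [ 0.5168625  -0.10423456  0.1956562 ] [-3.13639342  0.00677425  1.45785938] [ 0.62  0.41 -0.6   1.92  0.3   0.91 -0.24]
shift [-0.995, 0.009, -0.03] turn [-0.007, 0.009, -0.011] rows 2.9
shift [0.0, -0.0, 0.833] turn [0.0, 0.0, 0.0] rows 2.4
shift [0.0, -0.0, 0.321] turn [0.0, 0.0, 0.0] rows 0.9
```

Emit:
carry_out(increments=[[[-0.2,0,0],[0,0,0],-1],[[-0.45,0,0],[0,0,0],-1],[[-0.7,0.01,0],[0,0,0],-1],[[-0.9,0.01,0],[-0.01,0.01,-0.01],-1],[[-0.99,0.01,0],[-0.01,0.01,-0.01],-1]])

```text
time: 14.98
tcp_pos: [0.5047, -0.2224, 0.1963]
ee_rot: [3.139, -0.002, 1.467]
force: [0.4, -0.2, -4.9]
width: 0.0278
grip_force: 51.2
```

Emit:
carry_out(increments=[[[0,0,0.2],[0,0,0],-1],[[0,0,0.4],[0,0,0],-1],[[0,0,0.6],[0,0,0],-1],[[0,0,0.75],[0,0,0],-1],[[0,0,0.8],[0,0,0],-1]])

```text
time: 15.4
tcp_pos: [0.5046, -0.2166, 0.098]
ee_rot: [-3.14, -0.005, 1.472]
force: [-0.2, 0.1, -4.1]
width: 0.0275
grip_force: 51.2
```

```bash
python3 - <<'E'
from h import *
s=sensors.state(); print(s['force'],s['width'],s['tcp_pos'],s['ee_rot'])
G=down(np.pi/2+np.arctan2(-25,238)); T=np.array([.509,-.2234,0])-.0045*G[:,1]
chain([(T+[0,0,.0615],G)])
E
```

```text
[-0.15349487  0.13319149 -4.10826771] 0.027543832744781786 [ 0.50457399 -0.21659899  0.09798008] [-3.14039376 -0.00548754  1.4715724 ]
shift [-0.054, 0.005, 0.304] turn [-0.002, -0.007, 0.007] rows 0.9
```

Emit:
carry_out(increments=[[[-0.02,0,0.06],[0,0,0],-1],[[-0.03,0,0.12],[0,0,0],-1],[[-0.03,0,0.18],[0,0,0],-1],[[-0.03,0,0.24],[0,0,0],-1],[[-0.03,0,0.27],[0,0,0],-1]])

```text
time: 15.82
tcp_pos: [0.5062, -0.2222, 0.0683]
ee_rot: [3.137, -0.003, 1.47]
force: [0.3, 0.2, -5.1]
width: 0.0276
grip_force: 51.2
```

Emit:
carry_out(increments=[[[0,0,0.01],[0,0,0],-1],[[0,0,0.02],[0,0,0],-1],[[0,0,0.03],[0,0,0],-1],[[0,0,0.03],[0,0,0],-1]])

```text
time: 16.15
tcp_pos: [0.5064, -0.2222, 0.0654]
ee_rot: [3.137, -0.003, 1.47]
force: [0.0, -0.1, -5.0]
width: 0.028
grip_force: 51.2
```

Emit:
carry_out(increments=[[[0,0,0.01],[0,0,0],-1],[[0,0,0.02],[0,0,0],-1],[[0,0,0.03],[0,0,0],-1],[[0,0,0.035],[0,0,0],-1],[[0,0,0.035],[0,0,0],-1]])

```text
time: 16.57
tcp_pos: [0.5063, -0.2221, 0.0621]
ee_rot: [3.137, -0.002, 1.47]
force: [-5.6, 1.6, 6.6]
width: 0.0277
grip_force: 58.5
```

Landed (force reversed by 11 N at the expected height). Open.

Emit:
carry_out(increments=[[[0,0,0],[0,0,0],-0.1],[[0,0,0],[0,0,0],0.1],[[0,0,0],[0,0,0],0.4],[[0,0,0],[0,0,0],1],[[0,0,0],[0,0,0],1]])

```text
time: 16.98
tcp_pos: [0.5066, -0.2223, 0.0612]
ee_rot: [3.137, -0.003, 1.47]
force: [0.5, 0.3, 0.4]
width: 0.0809
grip_force: 0.0
```

Emit:
carry_out(increments=[[[0,0,0],[0,0,0],1],[[0,0,0],[0,0,0],1],[[0,0,0],[0,0,0],1]])

```text
time: 17.23
tcp_pos: [0.5063, -0.2222, 0.061]
ee_rot: [3.137, -0.003, 1.47]
force: [-0.4, -0.7, -0.3]
width: 0.086
grip_force: 0.0
```

Emit:
carry_out(increments=[[[0,0,-0.2],[0,0,0],1],[[0,0,-0.5],[0,0,0],1],[[0,0,-0.8],[0,0,0],1],[[0,0,-1],[0,0,0],1],[[0,0,-1],[0,0,0],1]])

```text
time: 17.65
tcp_pos: [0.5089, -0.2233, 0.1864]
ee_rot: [3.128, 0.001, 1.47]
force: [1.1, -0.5, -0.4]
width: 0.0853
grip_force: 0.0
```

Emit:
carry_out(increments=[[[-0.4,0,-1],[0,0,0],1],[[-0.4,0,-1],[0,0,0],1],[[-0.4,0,-1],[0,0,0],1],[[-0.4,0,-1],[0,0,0],1],[[-0.4,0,-1],[0,0,0],1]])

```text
time: 18.07
tcp_pos: [0.5011, -0.2723, 0.3031]
ee_rot: [3.133, 0.0, 1.467]
force: [-0.5, 0.9, -0.7]
width: 0.0854
grip_force: 0.0
```

```bash
python3 - <<'E'
from h import *
s=sensors.state(); print(s['force'],s['width'],s['tcp_pos'])
c=cam("wrist"); b=cam("scene"); hsv=cv2.cvtColor(np.ascontiguousarray(c["img"]),cv2.COLOR_RGB2HSV)
m=cv2.inRange(hsv,(60,80,40),(82,255,255))
cn=max(cv2.findContours(m,cv2.RETR_EXTERNAL,cv2.CHAIN_APPROX_NONE)[0],key=len)[:,0]
r=cv2.minAreaRect(np.array([plane(c,u,.003)[:2] for u in cn],np.float32)*1000); print("mat",r)
mc=(cn.min(0),cn.max(0)); print(mc)
a=np.full((480,660,3),0,np.uint8); 
a[:,:330]=c["img"][:,155:485]
a[:240,330:]=cv2.resize(b["img"][170:290,330:495],(330,240)); a[240:,330:]=cv2.resize(b["img"][270:390,240:405],(330,240))
cv2.imwrite("pics/end.png",a[:,:,::-1])
E
```

```text
[-0.51300034  0.85130466 -0.70133023] 0.08538932466084408 [ 0.50109769 -0.27229708  0.30307346]
mat ((509.0137939453125, -223.19879150390625), (178.3852996826172, 238.8863983154297), 84.02305603027344)
(array([215,  76], dtype=int32), array([422, 229], dtype=int32))
```

View pics/end.png

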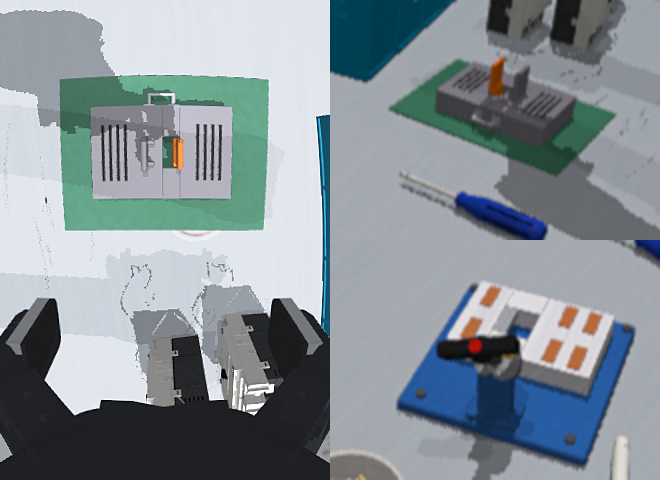

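The cover spans (92–231, 106–198), flat and centred on the mat spanning (60–268, 76–230). The plunger is still latched out, with its bar across at (480,347), and the robot is clear.

```bash
python3 -c "
from h import *
print(manip.job_done())"
```

```text
the job is handed in; nothing more can be done
None
```

The job is handed in (no verdict was returned): the final pictures show the plunger latched out, the cover flat in the middle of the green mat and lined up with it, the screwdriver undisturbed and the gripper clear; I did not re-measure the dish or the tape.

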